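# Unlatch the hold-down arm of a chair-rail jig and hold it up

## Task

The hold-down arm of the sanding jig is hitched on a ball by a spring latch. Pull the latch's upright tab sideways, away from the arm's head, until the fork is free of the ball, then lift the arm's head at least 100 mm off the ball and keep holding it up, still, so that a workmate can take the chair rail out: the job finishes while you are holding the arm up, not letting go. Leave the rail lying in its cradle and do not disturb the sanding block, the tub or the bottle.

Things in the scene. Friction and masses are not known exactly. Their poses are not given: they have to be found in the camera images.
- jig: fixed sanding jig: plywood base 130 x 440 x 18 mm screwed to the bench. Origin on the bench right under the ball; its y axis runs along the hold-down arm from the ball towards the hinge, its x axis is the direction in which the latch is pulled, z up. It carries the ball post, the arm, the latch and a cradle (two wooden blocks) for the rail
- ball (a point): centre of the 30 mm steel ball on its post (85 mm above the bench), hidden in the cup at the end of the arm while the arm is down
- hinge_axis (a point): the hinge axis of the hold-down arm, 105 mm above the bench, 320 mm from the ball along the jig's y; the axis is level, along the jig's x, between two steel cheeks 62 mm over all, whose tops are 123 mm above the bench
- hold_arm (a joint): angle of the hold-down arm, rad: 0 down on the ball, grows as the head rises (0.32 lifts the head 100 mm), stop at 0.9. Arm: wooden beam 36 mm wide, 30 mm high, top 120 mm above the bench, ending in a downward steel cup 48 mm across over the ball; 0.5 to 1 kg; it falls back when let go
- latch (a joint): how far the latch is pulled out along the jig's x, in m: 0 shut, stop at 0.034. Its spring draws it shut with 4 N at 0, about 11 N at the stop, and shuts it if let go. It slides on the arm's head and rises with it. Its fork under the ball keeps the arm from rising, and is free of the ball from 0.024
- latch_tab (a point): grip point on the latch's upright steel tab, 20 mm below its top. Tab: 12 mm thick along the pull (jig's x), 32 mm wide along the arm, 60 mm high, top 125 mm above the bench when the arm is down. It stands 88 mm out from the ball, 58 mm clear of the cup; a flat bar leads from its foot to the ball. Site axes: x pull direction, y to the hinge, z up. Moves with latch and arm
- rail_mid (a point): centre of the loose wooden chair rail, 260 x 44 x 45 mm, lying along the jig's x across the jig in its cradle under the middle of the arm, 160 mm from the ball; its top is 63 mm above the bench. Not to be moved
- block_mid (a point): centre of a loose sanding block of cork, 55 x 95 x 28 mm, on the bench beside the jig. Not to be moved
- tub_mid (a point): centre of a loose white open tub, 84 mm across and 65 mm high, on the bench. Not to be moved
- glue_mid (a point): centre of a loose white glue bottle, 64 mm across and 190 mm high, on the bench. Not to be moved

How it is judged (in metres and radians):
On the way, in this order (a step that is already met when the one before it is completed fails the run):
1. the latch is pulled open while the arm is still down on the ball (value of joint latch above 0.018 m and value of joint hold_arm below 0.06 rad), for 0.1 s.
2. the arm is lifted clear of the ball (value of joint hold_arm above 0.2 rad), for 0.1 s.
At the end, for the whole second after the job is handed in: the arm is still (under 0.08 rad/s) at more than 0.30 rad, its head some 95 mm above the ball, carried by the fingers (contact of more than 1 N); the rail lies within 20 mm of its start, and block, tub and bottle within 25 mm (value of joint hold_arm above 0.3 rad and velocity of joint hold_arm between -0.08 and 0.08 rad/s and contact force between the fingers and jig above 1 N and distance of rail_mid from where it was at the start of the episode below 0.02 m and distance of each of block_mid, tub_mid, glue_mid from where it was at the start of the episode below 0.025 m); the arm keeps its last pose, push and grip.
It fails at once if the rail is shifted in or out of its cradle by more than 20 mm (distance of rail_mid from where it was at the start of the episode above 0.02 m).
It fails at once if the sanding block, tub or bottle is pushed more than 25 mm (distance of any of block_mid, tub_mid, glue_mid from where it was at the start of the episode above 0.025 m).
It also fails if it takes over 35 s, if anything falls off the work surface, if the arm or the gripper's body presses on something with over 40 N, if the wrist force passes 120 N, or if a joint passes its speed limit or range.

## Robot

A 6-joint arm with a two-finger parallel gripper is mounted at the origin on the work surface. World frame = base frame: x ahead of the robot, y to its left, z up, the work surface at z = 0. Lengths are in m, angles in degrees, forces in N, time in s.
With the tool pointing down it reaches from about 0.3 to 0.75 m from the base axis. Payload 8.5 kg.
Tool frame: the origin (TCP) lies on the centre line of the jaws, within the pads' length; the fingertips stand 19 mm ahead of it and the grasp point (between the pads) is the TCP; z points along the fingers, x is the direction in which the jaws open and shut, and the axes are right-handed (so a half turn about z gives the same grasp; the last joint's range is limited). The gripper opens to 85 mm and grips with 20 to 120 N. Pads are 22 mm wide; open, the fingers measure 114 mm over their backs; the gripper's body (76 mm by 85 mm) begins 54 mm behind the grasp point. The pads swing forward as they close: fully open they stand 13 mm farther back than shut.
Start: joints at [-76.335, 21.807, 74.336, -0, 83.858, -12.336], TCP at [0.241, -0.494, 0.25] pointing down, gripper open.
Joint ranges: [-178.18, 178.18], [-50.72, 133.34], [12.68, 142.11], [-81.47, 261.47], [9.98, 163.14], [-165.26, 165.26]. Speed limits (degrees/s): [136.94, 136.94, 180, 180, 180, 180].

## Interface

Orientations are given as a 3x3 rotation matrix whose columns are the frame's x, y, z axes.
In Python, from rig import env, cams, order gives the robot as it stands.
- The arm moves only by the tool step_arm, never from a script. Its argument "steps" is a list of rows, each an object with "xyz": the shift along the tool's x, y, z normalised to -1 to 1, where 1 is 0.04 m, a list of three; "turn": the turn, a rotation vector about the tool's x, y, z normalised to -1 to 1, where 1 is 0.08 rad, a list of three; "gripper": the gripper command: -1 is shut, 1 is fully open, values between are in proportion. A call has 1 to 20 rows; each row shifts and turns the commanded pose from where the row before left it, along the tool's axes as they then stand; what a row does not reach is not made up. A row lasts 1/12 s, in which the tool goes at most 41.7 mm and 7.16 degrees, less where a joint would pass 70% of its speed; a pose out of reach is approached as far as the arm can. A call with a number of a shift or a turn outside -1 to 1 is refused whole. A call with a gripper value outside its range is refused whole. The fingers move at their own pace and stop on an object; "squeeze" is the grip in N (left out, the last holds). Time passes only in rows, so rows that do not move let the fingers close. It gives the time, the measured TCP pose, the force and the opening at its end, in the units of the state.
- env.observe(): the state, without advancing time (a new reading comes with each control period).
- cams.get_image(name): name is "scene" or "side" or "wrist"; returns (picture, depth): 480x640x3 uint8, red, green, blue; 480x640 float32, m along the optical axis (not along the pixel's ray), 0 where there is no reading.
- cams.camera_info(name): a dict with "fx", "fy", "cx", "cy" (pixels), "k1" (the pictures are not rectified: a ray, as slopes to the right and down, at radius r is drawn at 1 + k1 r^2 times it, then the intrinsics apply), "extrinsics" (4x4, takes a point from camera to world coordinates). Camera axes: x right, y down, z forward; pixel columns grow to the right and rows downward; lengths in m; the calibration is good to about 2 mm. A picture is of the moment at which its call begins: read the wrist's pose just before it. camera_info takes no time and is no camera call; for the wrist camera it gives the pose at the moment of the call.
- order.close_job(): hands the job in, once; it reports no verdict.
The state is a dict: "time_s": time; "q": joint angles; "qvel": joint speeds; "joint_efforts": joint torques, N m; "position": TCP position; "tool_rot": TCP orientation; "ft_force": force on the tool from outside, world axes, zero at the start; "wrist_torque": the same for the moment, N m; "grip_width": finger opening in m.
Only numpy, scipy, OpenCV 4.12 (cv2) and the standard library are available. Lean on these libraries where they do the work, as an engineer would, in place of code of your own. Each camera call takes 0.05 s, during which the arm holds its last target. There are 200 camera calls.

## Working session

There is one attempt and no reset: what is moved stays moved. The work goes in short steps, Python scripts to look and compute and a tool call to move; the robot and the scene stay as the last step left them, time stands still between calls to the robot, and variables do not carry over. Pictures are saved under pics/ and viewed, about 8 in all and at most 12, crops included, and the job is handed in when it is done.

Besides the shell and the picture viewer there is one more tool, called after ">>>" by a JSON object that holds its "api" and its "payload", one argument or row to a line. step_arm: Moves the arm, as the interface text tells. Scaled input: -1 to 1 covers 0.04 m each way for a shift and 0.08 rad each way for a turn. Its arguments: {"type":"object","properties":{"steps":{"type":"array"},"squeeze":{"type":"number"}},"required":["steps"]}

```bash
mkdir -p pics
cat > h.py <<'E'
import numpy as np, cv2
from rig import env, cams, order
def grab(n,f):
    s=env.observe(); info=cams.camera_info(n); im,d=cams.get_image(n)
    cv2.imwrite(f'pics/{f}.png',im[:,:,::-1]); np.savez(f'pics/{f}.npz',d=d,im=im,**{k:np.array(v) for k,v in info.items()})
def cloud(f):
    z=np.load(f'pics/{f}.npz'); d=z['d']; v,u=np.mgrid[0:480,0:640]
    K=np.array([[z['fx'],0,z['cx']],[0,z['fy'],z['cy']],[0,0,1.]],float)
    p=cv2.undistortPoints(np.stack([u,v],-1).reshape(-1,1,2).astype(float),K,np.array([float(z['k1']),0,0,0])).reshape(480,640,2)
    P=np.concatenate([p,np.ones((480,640,1))],-1)*d[...,None]
    E=z['extrinsics']; P=P@E[:3,:3].T+E[:3,3]; P[d==0]=np.nan
    return P,z['im']
E
python3 - <<'E'
from h import *
grab('scene','s0'); grab('side','d0')
print(env.observe())
for n in('scene','side','wrist'): print(n,cams.camera_info(n)['extrinsics'])
a=cv2.imread('pics/s0.png');b=cv2.imread('pics/d0.png')
E
```

```text
{'time_s': 0.1, 'q': array([-7.63357907e+01,  2.18376898e+01,  7.43799823e+01, -4.18796446e-05,
        8.38572131e+01, -1.23356875e+01]), 'qvel': array([ 0.03274056, -0.07231185, -0.17470601,  0.03883155,  0.01196439,
       -0.04514813]), 'joint_efforts': array([ 6.06951508e-03, -4.49219441e+01, -2.31658190e+01, -4.70085411e-05,
        3.62513230e-03, -3.33088769e-05]), 'position': array([ 0.24104428, -0.49410132,  0.24977077]), 'tool_rot': array([[ 4.38369400e-01, -8.98794845e-01, -3.09458164e-04],
       [-8.98793991e-01, -4.38369421e-01,  1.26982711e-03],
       [-1.27697106e-03, -2.78514211e-04, -9.99999146e-01]]), 'ft_force': array([-0.03149588, -0.86916218, -0.09101151]), 'wrist_torque': array([-0.06820581, -0.00159992,  0.03519996]), 'grip_width': 0.08519517751867678}
scene [[-0.72295031  0.43834184 -0.53404052  1.16096984]
 [ 0.69065259  0.43782688 -0.5755924   0.74350542]
 [-0.01848894 -0.78496118 -0.61926901  0.83294316]
 [ 0.          0.          0.          1.        ]]
side [[-0.97950309 -0.11250875  0.16707925  0.31470698]
 [-0.20056667  0.62143727 -0.75735641  0.91492011]
 [-0.01862005 -0.77534347 -0.63126524  0.7735922 ]
 [ 0.          0.          0.          1.        ]]
wrist [[ 0.43812527 -0.86154455 -0.25649025  0.30748884]
 [-0.8989124  -0.42043733 -0.12324346 -0.46133758]
 [-0.00165835  0.28455834 -0.95865729  0.37216162]
 [ 0.          0.          0.          1.        ]]
```

View pics/s0.png

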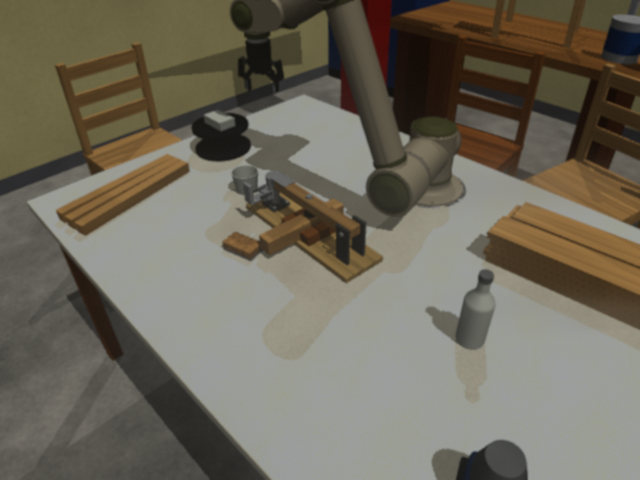

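View pics/d0.png

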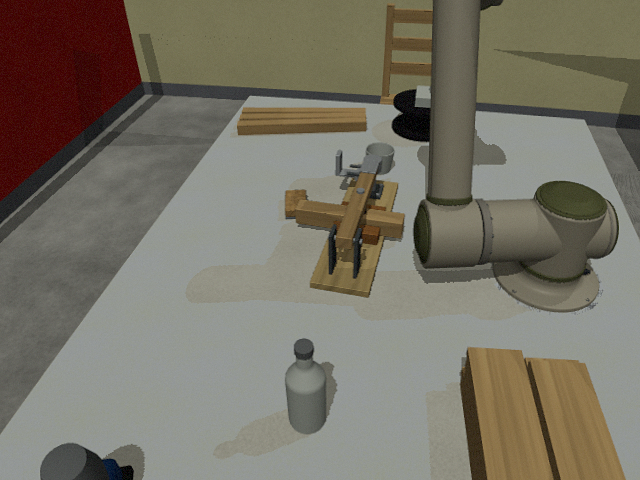

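The scene picture shows the jig with its cup end near (270,187), the cheeks near (350,240), the tab near (250,197), the tub at (243,180), the block at (240,243) and the bottle at (475,315). In the side picture the tab is at (339,162), the cup at (377,160) and the tub at (380,155).

Run:
```python
from h import *
for f,box in(('s0',(170,290,225,400)),('d0',(135,300,270,415))):
    P,im=cloud(f); r0,r1,c0,c1=box
    Q=P[r0:r1,c0:c1].reshape(-1,3); Q=Q[np.isfinite(Q[:,0])]
    print(f,'bench z',np.nanmedian(P[330:400,300:400,2]) if f=='s0' else np.nanmedian(P[320:360,150:280,2]))
    t=Q[(abs(Q[:,2]-.12)<.005)]
    print('arm top n',len(t),t.min(0),t.max(0)); 
    m=np.median(t,0); k=t[np.linalg.norm(t-m,axis=1)<.25]
    r=cv2.minAreaRect(k[:,:2].astype(np.float32)); print(r, cv2.boxPoints(r))
    z=Q[(Q[:,2]>.012)&(Q[:,2]<.024)]; r=cv2.minAreaRect(z[:,:2].astype(np.float32)); print('base',r)
    # top view height map
    H=np.zeros((400,400,3),np.uint8)
    for p in Q:
        i=int((p[0]-.15)/.00125); j=int((p[1]+.6)/.00125)
        if 0<=i<400 and 0<=j<400:
            h=int(np.clip(p[2]/.15,0,1)*255); c=cv2.applyColorMap(np.uint8([[h]]),cv2.COLORMAP_JET)[0,0]
            cv2.circle(H,(399-j,399-i),1,c.tolist(),-1)
    cv2.imwrite(f'pics/top_{f}.png',H)
P,im=cloud('d0')
for n,(u,v) in dict(tab=(339,155),tab2=(340,165),tub=(380,146),cup=(377,160),armend=(345,240)).items(): print(n,P[v,u])
P,im=cloud('s0')
for n,(u,v) in dict(tab=(250,197),tub=(243,170),hinge=(345,228)).items(): print(n,P[v,u])
a=[cv2.imread(f'pics/top_{f}.png') for f in('s0','d0')]
cv2.imwrite('pics/top.png',np.hstack(a))
```

```text
s0 bench z 0.0004255499353694736
arm top n 1363 [ 0.28101822 -0.26085646  0.11501658] [0.51511126 0.10720046 0.12498831]
((0.3986266851425171, -0.07187512516975403), (0.1908910870552063, 0.381960391998291), 7.352982044219971) [[ 0.27952406  0.10531926]
 [ 0.32840803 -0.27350008]
 [ 0.5177293  -0.24906951]
 [ 0.46884534  0.12974983]]
base ((0.5053807497024536, -0.14318013191223145), (0.5688391327857971, 0.27255162596702576), 88.90211486816406)
d0 bench z 0.00036184315396647904
arm top n 1434 [ 0.29550805 -0.26267332  0.11500386] [0.51068765 0.10598871 0.12498479]
((0.4024883210659027, -0.08117158710956573), (0.17456099390983582, 0.36944469809532166), 7.402873992919922) [[ 0.29213473  0.09076536]
 [ 0.33973595 -0.27559993]
 [ 0.51284194 -0.25310853]
 [ 0.4652407   0.11325675]]
base ((0.4750117063522339, -0.22893306612968445), (0.741193950176239, 0.30225837230682373), 89.5140380859375)
tab [ 0.50177627 -0.2297471   0.12624975]
tab2 [ 0.49905617 -0.23069124  0.0967753 ]
tub [ 0.41391806 -0.42666759  0.05588498]
cup [ 0.40457234 -0.22910458  0.12162947]
armend [0.43447323 0.09436568 0.11324635]
tab [ 0.51397266 -0.22551233  0.09323866]
tub [ 0.39473916 -0.42509658  0.04897932]
hinge [0.46183621 0.08528105 0.12225478]
```

View pics/top.png

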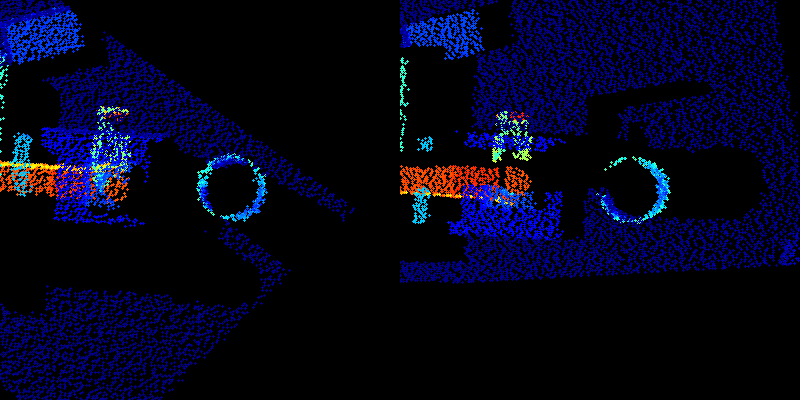

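The height maps show the beam along +y, the tab on the +x side near (0.50,-0.23), and the tub clear at y≈-0.425. Next I fit the beam axis and the tab.

Run:
```python
from h import *
A=[]
for f in('s0','d0'):
    P,im=cloud(f); Q=P.reshape(-1,3); Q=Q[np.isfinite(Q[:,0])]
    t=Q[(abs(Q[:,2]-.12)<.004)&(Q[:,0]>.37)&(Q[:,0]<.46)&(Q[:,1]>-.2)&(Q[:,1]<.06)]
    c=[]
    for y in np.arange(-.2,.05,.02):
        s=t[(t[:,1]>=y)&(t[:,1]<y+.02)]
        if len(s)>15: c.append((y+.01,(np.percentile(s[:,0],3)+np.percentile(s[:,0],97))/2,np.ptp(np.percentile(s[:,0],[3,97]))))
    c=np.array(c); k=np.polyfit(c[:,0],c[:,1],1); print(f,'dx/dy',k, 'ang',np.degrees(np.arctan(k[0])),c[:,2].round(3))
    a=Q[(abs(Q[:,2]-.12)<.006)&(Q[:,0]>.38)&(Q[:,0]<.45)&(Q[:,1]<.0)]; print(' arm head end y',a[:,1].min())
    b=Q[(Q[:,0]>.46)&(Q[:,0]<.54)&(Q[:,1]>-.29)&(Q[:,1]<-.19)]
    for lo,hi in((.03,.06),(.085,.122),(.122,.13)):
        q=b[(b[:,2]>lo)&(b[:,2]<hi)]; print(' tab',lo,len(q),np.percentile(q[:,:2],[3,50,97],axis=0).round(4).tolist())
        if hi>.12 and len(q)>4: print(cv2.minAreaRect(q[:,:2].astype(np.float32)))
```

```text
s0 dx/dy [0.06108582 0.43516393] ang 3.495615790338867 [0.032 0.04  0.033 0.034 0.033 0.033 0.034 0.032 0.034 0.033 0.033 0.034
 0.032]
 arm head end y -2.511334911959131
 tab 0.03 1 [[0.46, -0.2223], [0.46, -0.2223], [0.46, -0.2223]]
 tab 0.085 109 [[0.4764, -0.2564], [0.5118, -0.2335], [0.5151, -0.2239]]
((0.4873756170272827, -0.2378716617822647), (0.03755740448832512, 0.05738066881895065), 85.53903198242188)
 tab 0.122 32 [[0.5008, -0.2572], [0.5092, -0.2411], [0.5143, -0.2217]]
((0.508770763874054, -0.2402936965227127), (0.036983247846364975, 0.013255144469439983), 79.05902862548828)
d0 dx/dy [0.05187776 0.43071999] ang 2.969714725930383 [0.035 0.033 0.032 0.032 0.033 0.032 0.033 0.033 0.034 0.033 0.034 0.034]
 arm head end y -1.6607322899169255Traceback (most recent call last):
  File "<stdin>", line 14, in <module>
    return _quantile_unchecked(
        a, q, axis, out, overwrite_input, method, keepdims, weights)
    return _ureduce(a,
                    func=_quantile_ureduce_func,
    ...<5 lines>...
                    overwrite_input=overwrite_input,
                    method=method)
    r = func(a, **kwargs)
    result = _quantile(arr,
                       quantiles=q,
    ...<2 lines>...
                       out=out,
                       weights=wgt)
    slices_having_nans = np.isnan(arr[-1, ...])
                                  ~~~^^^^^^^^^
IndexError: index -1 is out of bounds for axis 0 with size 0
```

Both views agree. The jig's yaw is about -3.2°, the tab is at about (0.508,-0.240), and that puts the ball at (0.420,-0.235), which lies on the beam line. I turn the tool so its x runs along the jig's x, then move above the tab.

>>> {"api": "step_arm", "payload": {
  "steps": [
    {"xyz": [0,0,0],"turn": [0,0,-1],"gripper": 0.4},
    {"xyz": [0,0,0],"turn": [0,0,-1],"gripper": 0.4},
    {"xyz": [0,0,0],"turn": [0,0,-1],"gripper": 0.4},
    {"xyz": [0,0,0],"turn": [0,0,-1],"gripper": 0.4},
    {"xyz": [0,0,0],"turn": [0,0,-1],"gripper": 0.4},
    {"xyz": [0,0,0],"turn": [0,0,-1],"gripper": 0.4},
    {"xyz": [0,0,0],"turn": [0,0,-1],"gripper": 0.4},
    {"xyz": [0,0,0],"turn": [0,0,-1],"gripper": 0.4},
    {"xyz": [0,0,0],"turn": [0,0,-1],"gripper": 0.4},
    {"xyz": [0,0,0],"turn": [0,0,-1],"gripper": 0.4},
    {"xyz": [0,0,0],"turn": [0,0,-1],"gripper": 0.4},
    {"xyz": [0,0,0],"turn": [0,0,-1],"gripper": 0.4},
    {"xyz": [0,0,0],"turn": [0,0,-1],"gripper": 0.4},
    {"xyz": [0,0,0],"turn": [0,0,-0.27],"gripper": 0.4}
  ]
}}

```text
time_s: 1.27
position: [0.2411, -0.4942, 0.25]
tool_rot: [[0.999, -0.052, -0.0], [-0.052, -0.999, 0.001], [-0.0, -0.001, -1.0]]
ft_force: [-0.2, 0.7, 0.2]
grip_width: 0.0597
```

>>> {"api": "step_arm", "payload": {
  "steps": [
    {"xyz": [0.63,-0.67,0.12],"turn": [0,0,0],"gripper": 0.4},
    {"xyz": [0.63,-0.67,0.12],"turn": [0,0,0],"gripper": 0.4},
    {"xyz": [0.63,-0.67,0.12],"turn": [0,0,0],"gripper": 0.4},
    {"xyz": [0.63,-0.67,0.12],"turn": [0,0,0],"gripper": 0.4},
    {"xyz": [0.63,-0.67,0.12],"turn": [0,0,0],"gripper": 0.4},
    {"xyz": [0.63,-0.67,0.12],"turn": [0,0,0],"gripper": 0.4},
    {"xyz": [0.63,-0.67,0.12],"turn": [0,0,0],"gripper": 0.4},
    {"xyz": [0.63,-0.67,0.12],"turn": [0,0,0],"gripper": 0.4},
    {"xyz": [0.63,-0.67,0.12],"turn": [0,0,0],"gripper": 0.4},
    {"xyz": [0.63,-0.67,0.12],"turn": [0,0,0],"gripper": 0.4},
    {"xyz": [0,0,0],"turn": [0,0,0],"gripper": 0.4},
    {"xyz": [0,0,0],"turn": [0,0,0],"gripper": 0.4},
    {"xyz": [0,0,0],"turn": [0,0,0],"gripper": 0.4}
  ]
}}

```text
time_s: 2.35
position: [0.5073, -0.2408, 0.2022]
tool_rot: [[0.998, -0.056, -0.001], [-0.056, -0.998, 0.0], [-0.001, -0.0, -1.0]]
ft_force: [-0.5, 0.1, 0.4]
grip_width: 0.06
```

Run:
```python
from h import *
s=env.observe(); print(s['position'],s['tool_rot'][:,0],s['grip_width'],s['ft_force'])
grab('wrist','w1'); P,im=cloud('w1'); Q=P.reshape(-1,3); Q=Q[np.isfinite(Q[:,0])]
q=Q[(Q[:,2]>.119)&(Q[:,2]<.131)&(abs(Q[:,0]-.508)<.03)&(abs(Q[:,1]+.24)<.035)]
print(len(q), q.mean(0) if len(q) else 0); print(cv2.minAreaRect(q[:,:2].astype(np.float32)) if len(q)>3 else '')
```

```text
[ 0.50733229 -0.24082445  0.20215366] [ 9.98431301e-01 -5.59876388e-02 -5.66193574e-04] 0.06000230013635148 [-0.46828175  0.13230308  0.42362801]
1060 [ 0.50696048 -0.24096344  0.12342297]
((0.5070241689682007, -0.24206116795539856), (0.032177552580833435, 0.011696252971887589), 86.22389221191406)
```

View pics/w1.png

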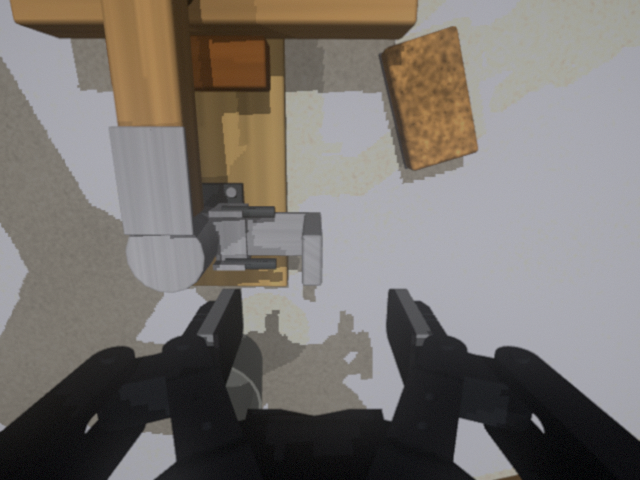

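The wrist picture shows the tab at (312,248), centred between the jaws. Close measurement gives (0.507,-0.2415) and 32 x 11.7 mm, with its top at 0.1235 to 0.125, so it matches. I descend and close on it.

>>> {"api": "step_arm", "payload": {
  "steps": [
    {"xyz": [0,0,0.49],"turn": [0,0,0],"gripper": 0.4},
    {"xyz": [0,0,0.49],"turn": [0,0,0],"gripper": 0.4},
    {"xyz": [0,0,0.49],"turn": [0,0,0],"gripper": 0.4},
    {"xyz": [0,0,0.49],"turn": [0,0,0],"gripper": 0.4},
    {"xyz": [0,0,0.49],"turn": [0,0,0],"gripper": 0.4},
    {"xyz": [0,0,0],"turn": [0,0,0],"gripper": 0.4},
    {"xyz": [0,0,0],"turn": [0,0,0],"gripper": 0.4}
  ]
}}

```text
time_s: 2.98
position: [0.5069, -0.2415, 0.1043]
tool_rot: [[0.998, -0.057, -0.001], [-0.057, -0.998, 0.001], [-0.001, -0.001, -1.0]]
ft_force: [0.5, -0.1, -0.1]
grip_width: 0.06
```

>>> {"api": "step_arm", "payload": {
  "steps": [
    {"xyz": [0,0,0],"turn": [0,0,0],"gripper": -1},
    {"xyz": [0,0,0],"turn": [0,0,0],"gripper": -1},
    {"xyz": [0,0,0],"turn": [0,0,0],"gripper": -1},
    {"xyz": [0,0,0],"turn": [0,0,0],"gripper": -1},
    {"xyz": [0,0,0],"turn": [0,0,0],"gripper": -1},
    {"xyz": [0,0,0],"turn": [0,0,0],"gripper": -1},
    {"xyz": [0,0,0],"turn": [0,0,0],"gripper": -1},
    {"xyz": [0,0,0],"turn": [0,0,0],"gripper": -1},
    {"xyz": [0,0,0],"turn": [0,0,0],"gripper": -1},
    {"xyz": [0,0,0],"turn": [0,0,0],"gripper": -1}
  ],
  "squeeze": 80
}}

```text
time_s: 3.82
position: [0.5073, -0.2409, 0.1053]
tool_rot: [[0.998, -0.056, -0.0], [-0.056, -0.998, -0.001], [0.0, 0.001, -1.0]]
ft_force: [-4.2, 0.3, 7.0]
grip_width: 0.0111
```

The grip holds at 11 mm on the tab. I pull about 29 mm along the jig's x.

>>> {"api": "step_arm", "payload": {
  "steps": [
    {"xyz": [0.12,0,0],"turn": [0,0,0],"gripper": -1},
    {"xyz": [0.12,0,0],"turn": [0,0,0],"gripper": -1},
    {"xyz": [0.12,0,0],"turn": [0,0,0],"gripper": -1},
    {"xyz": [0.12,0,0],"turn": [0,0,0],"gripper": -1},
    {"xyz": [0.12,0,0],"turn": [0,0,0],"gripper": -1},
    {"xyz": [0.12,0,0],"turn": [0,0,0],"gripper": -1},
    {"xyz": [0,0,0],"turn": [0,0,0],"gripper": -1},
    {"xyz": [0,0,0],"turn": [0,0,0],"gripper": -1},
    {"xyz": [0,0,0],"turn": [0,0,0],"gripper": -1},
    {"xyz": [0,0,0],"turn": [0,0,0],"gripper": -1}
  ]
}}

```text
time_s: 4.65
position: [0.5351, -0.2425, 0.1052]
tool_rot: [[0.998, -0.056, -0.002], [-0.056, -0.998, -0.001], [-0.002, 0.001, -1.0]]
ft_force: [-9.0, -0.4, 7.4]
grip_width: 0.0114
```

Run:
```python
from h import *
s=env.observe(); print(s['position'],s['ft_force'],s['wrist_torque'],s['grip_width'])
grab('wrist','w2'); grab('side','d2')
a=cv2.imread('pics/w2.png'); b=cv2.imread('pics/d2.png')[110:310,250:450]
cv2.imwrite('pics/c2.png',np.hstack([cv2.resize(a,(400,300)),cv2.resize(b,(300,300))]))
```

```text
[ 0.53511568 -0.24254043  0.10518764] [-9.00788746 -0.38370494  7.44963675] [-0.14228186  1.30029679 -0.18593059] 0.011403321684576058
```

View pics/c2.png

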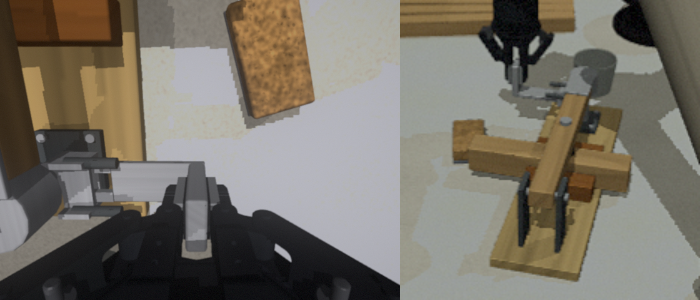

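The latch is out about 28 mm: the wrist view (left) shows the bar drawn out and the tab held at (200,205), and the spring force of 9 N fits. I pull 1 mm more and start lifting along the hinge arc.

>>> {"api": "step_arm", "payload": {
  "steps": [
    {"xyz": [0.03,0,0],"turn": [0,0,0],"gripper": -1},
    {"xyz": [0,0,0],"turn": [0,0,0],"gripper": -1},
    {"xyz": [0,0,-0.16],"turn": [-0.25,0,0],"gripper": -1},
    {"xyz": [0,0,-0.16],"turn": [-0.25,0,0],"gripper": -1},
    {"xyz": [0,0,-0.16],"turn": [-0.25,0,0],"gripper": -1},
    {"xyz": [0,0,-0.16],"turn": [-0.25,0,0],"gripper": -1},
    {"xyz": [0,0,0],"turn": [0,0,0],"gripper": -1}
  ]
}}

```text
time_s: 5.33
position: [0.5359, -0.2415, 0.1303]
tool_rot: [[0.998, -0.055, -0.008], [-0.056, -0.995, -0.081], [-0.004, 0.081, -0.997]]
ft_force: [-9.6, -4.5, -3.2]
grip_width: 0.0112
```

>>> {"api": "step_arm", "payload": {
  "steps": [
    {"xyz": [0,0,-0.16],"turn": [-0.25,0,0],"gripper": -1},
    {"xyz": [0,0,-0.16],"turn": [-0.25,0,0],"gripper": -1},
    {"xyz": [0,0,-0.16],"turn": [-0.25,0,0],"gripper": -1},
    {"xyz": [0,0,-0.16],"turn": [-0.25,0,0],"gripper": -1},
    {"xyz": [0,0,-0.16],"turn": [-0.25,0,0],"gripper": -1},
    {"xyz": [0,0,-0.16],"turn": [-0.25,0,0],"gripper": -1},
    {"xyz": [0,0,-0.16],"turn": [-0.25,0,0],"gripper": -1},
    {"xyz": [0,0,-0.16],"turn": [-0.25,0,0],"gripper": -1},
    {"xyz": [0,0,0],"turn": [0,0,0],"gripper": -1}
  ]
}}

```text
time_s: 6.08
position: [0.5362, -0.2334, 0.1807]
tool_rot: [[0.998, -0.054, -0.018], [-0.056, -0.97, -0.238], [-0.004, 0.238, -0.971]]
ft_force: [-10.1, -2.4, -2.5]
grip_width: 0.0112
```

>>> {"api": "step_arm", "payload": {
  "steps": [
    {"xyz": [0,0,-0.16],"turn": [-0.25,0,0],"gripper": -1},
    {"xyz": [0,0,-0.16],"turn": [-0.25,0,0],"gripper": -1},
    {"xyz": [0,0,-0.16],"turn": [-0.25,0,0],"gripper": -1},
    {"xyz": [0,0,-0.16],"turn": [-0.25,0,0],"gripper": -1},
    {"xyz": [0,0,-0.16],"turn": [-0.25,0,0],"gripper": -1},
    {"xyz": [0,0,-0.16],"turn": [-0.25,0,0],"gripper": -1},
    {"xyz": [0,0,-0.16],"turn": [-0.25,0,0],"gripper": -1},
    {"xyz": [0,0,-0.16],"turn": [-0.25,0,0],"gripper": -1},
    {"xyz": [0,0,0],"turn": [0,0,0],"gripper": -1},
    {"xyz": [0,0,0],"turn": [0,0,0],"gripper": -1},
    {"xyz": [0,0,0],"turn": [0,0,0],"gripper": -1},
    {"xyz": [0,0,0],"turn": [0,0,0],"gripper": -1}
  ]
}}

```text
time_s: 7.08
position: [0.5368, -0.2179, 0.2281]
tool_rot: [[0.998, -0.051, -0.028], [-0.057, -0.92, -0.387], [-0.006, 0.388, -0.922]]
ft_force: [-9.1, -0.6, -3.9]
grip_width: 0.0112
```

Run:
```python
from h import *
s=env.observe(); print(s['position'],s['ft_force'],s['qvel'].round(2),s['grip_width'])
grab('side','d3'); grab('scene','s3')
P,im=cloud('d3'); Q=P.reshape(-1,3); Q=Q[np.isfinite(Q[:,0])]
for y in np.arange(-.22,.05,.04):
    k=Q[(abs(Q[:,1]-y)<.006)&(abs(Q[:,0]-(.433+.0565*y))<.012)&(Q[:,2]>.09)&(Q[:,2]<.3)]; print(round(y,2),len(k),np.median(k[:,2]) if len(k) else 0)
a=cv2.imread('pics/s3.png')[130:330,180:380]; b=cv2.imread('pics/d3.png')[110:310,250:450]
cv2.imwrite('pics/c3.png',np.hstack([cv2.resize(a,(400,400)),cv2.resize(b,(400,400))]))
```

```text
[ 0.53676244 -0.21785358  0.22805591] [-9.06978241 -0.55615333 -3.94936256] [ 0.04  0.05  0.    0.08 -0.07 -0.  ] 0.011183998704755886
-0.22 47 0.24615980331542564
-0.18 39 0.23609541757171149
-0.14 64 0.21800361814642322
-0.1 50 0.1981560340652228
-0.06 52 0.1858977989900079
-0.02 53 0.16471375722156834
0.02 54 0.14771180449867372
```

View pics/c3.png

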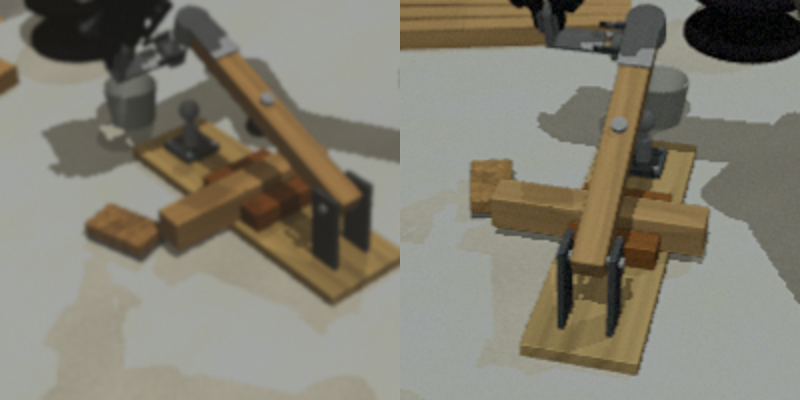

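The arm is up about 0.39 rad (beam slope 0.41, head lifted about 123 mm). The ball stands clear at (190,110) in the left crop, and the rail, block and tub have not moved. The fingers still carry the tab and everything is still, so I hand in.

Run:
```python
from h import *
order.close_job(); s=env.observe(); print(s['time_s'],s['position'],s['ft_force'],s['grip_width'])
```

```text
the job is handed in; nothing more can be done
the job is handed in; nothing more can be done
```

I handed the job in with the hold-down arm lifted and still held by the latch tab. `close_job` reports no verdict, so whether it passed is unknown.

- **What I did:** I gripped the latch tab with 80 N and pulled it about 29 mm along the jig's x. Then I raised the arm along its hinge arc, turning the gripper with it.
- **Arm at the last check (about 7 s):** it stood at about 0.39 rad, from both the tool tilt and the depth-measured beam slope. The head was about 123 mm up, against the required 100 mm.
- **Grip at the last check:** the grip was steady at 11 mm, with joint speeds near zero. The outside force on the tool was about 9 N from the latch spring and 4 N from the arm's weight.
- **Rail, block and tub:** these looked unmoved in the pictures, but I did not measure their positions again.
- **Bottle:** it was outside the last crops, but nothing went near it.
- **Disagreements:** none of the checks failed or disagreed. The read-out I tried after handing in was refused, so there are no readings from after that point.

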